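# Free the seized latch of a sliding hand rest and park the rest against its stop

### The job

The client's hand rest on the manicure table is held by a turn-latch whose knob is seized with dried gel: break the knob loose with a short firm twist clockwise (seen from above), then turn it on freely until its arm just comes up against the end pin, feeling for it and not straining it. Only then slide the hand rest along its rail, without lifting it, until it has gently pushed the buffer at the far end fully in, and leave it there. Do not shove the rest against the latch, press neither the end pin nor the stop with more than 25 N (about 0.8 N m at the knob), do not push the stop with the gripper itself, and leave everything else on the table where it is.

Things in the scene. Friction and masses are not known exactly. Their poses are not given: they have to be found in the camera images.
- rail: White base plate fixed to the table, 170 x 440 x 12 mm (x -120 to 50, y -220 to 220 mm), with two guide strips 8 mm wide at x = -36 and +36 mm, tops 26 mm above the table. Origin on the table surface, midway between the guides, mid-length. The hand rest slides between them along the rail's +y, towards the stop. The latch axis stands at x = -78, y = 0 mm.
- knob_grip (a point): Point on the knob's upright turning axis, inside its bar grip, 76 mm above the table. Black bar 44 mm long, 16 mm thick, from 54 to 94 mm above the table, on a black disc 44 mm across (top at 54 mm). With the knob at 0 the bar's length lies along the rail's x and its thickness along the rail's y. Below the disc is the steel latch arm.
- knob (a joint): Knob angle, rad: 0 latched, grows clockwise seen from above, until the arm meets the end pin. Seized at 0: resistance climbs to about 0.5 N m by 0.2 rad and springs back if let go; near 0.25 rad it breaks loose with a snap onward to 0.5, then turns freely (0.03 N m) and stays. A weak grip slips. It sits on a steel boss 62 mm across, top 30 mm above the table.
- latch_tip (a point): Free end of the steel latch arm, which turns with the knob: arm 14 mm wide, 32 to 42 mm above the table, reaching 56 mm from the knob's axis. At knob 0 it points to the rail's -y and slightly +x and stands in the way of the hand rest's lug; beyond 1.1 it points away from the guides and the way is free. Turned on, it meets the end pin.
- collar: Aluminium collar 72 mm across round the foot of the latch boss, origin on the knob's axis 12 mm above the table, axes as the rail's. It carries the end pin: a rubber post 8 mm across, 34 mm from the axis, top 47 mm above the table. The pin is set anew every time and not reported: the arm meets it at a knob angle anywhere from 1.20 to 1.55 rad; then it yields, about 8 N m per rad, and gives back.
- rest: Hand rest, loose, 0.36 to 0.59 kg, between the guides with 2 mm play a side: aluminium foot, grey block, black padded top; 70 mm wide (x), 110 long (y; foot 120), top 77 mm above the table. Origin at the centre of its underside, 12 mm above the table, axes as the rail's. A lug on its -x side at y 39 to 55 mm, out to x = -61 mm, 32 to 44 mm above the table, meets the latch arm.
- rest_push (a point): Centre of the hand rest's flat rear end face (the rest's y = -55 mm, facing away from the stop), 46 mm above the table: the place to push. The grey face is 70 mm wide, 31 to 61 mm above the table; the foot reaches 5 mm farther back, up to 24 mm above the table. The opposite face at y = +55 mm meets the buffer. Sliding takes 1 to 5 N.
- stop: Stop at the rail's +y end: grey block 60 x 25 x 58 mm. Origin and axes as the rail's; the block's inner face is at y = 185 mm. From it a screw with a 22 mm head and a rubber buffer points to -y on the centre line, 45 mm above the table. Its setting changes every time and is not reported: the untouched buffer tip lies anywhere from y = 78 to 128 mm, to be felt or seen.
- buffer (a joint): How far the buffer's steel sleeve is pushed into the screw's head, m: 0 untouched, 0.012 fully in. The rubber tip (16 mm across) stands 22 mm out of the head at 0, 10 mm at 0.012. About 3 N pushes the sleeve and it stays where pushed; once it is in, only the rubber yields, by 8 mm at most, about 2.5 N per mm.
- polish_a: Bystander: small amber polish bottle, 30 mm across, 75 mm tall, beside the rail. Origin at the centre of its underside.
- polish_b: Bystander: small blue polish bottle, 30 mm across, 75 mm tall, behind the rail. Origin at the centre of its underside.
- gel_pot: Bystander: flat black gel pot, 52 mm across, 35 mm tall, behind the rail. Origin at the centre of its underside.
- coaster: Bystander: flat pink coaster, 110 mm across, 6 mm thick. Origin at the centre of its underside.
- brush: Bystander: brush with a wooden handle, 160 mm long, lying flat. Origin at the centre of its underside.
- brush_cup: Bystander: empty black cup, 60 mm across, 90 mm tall. Origin at the centre of its underside.
- buffer_block: Bystander: grey nail-buffing block, 95 x 26 x 26 mm, lying flat near the rail. Origin at the centre of its underside.
There are look-alikes about, which are no part of the job. Leave any purple look-alike of the rest alone.

How it is judged:
By the outcome, as a careful person would: the job done as asked, in the order asked, and still so for the second after the job is handed in, with the robot touching nothing.
It also fails if it takes over 64 s, if anything falls off the work surface, if the arm or the gripper's body presses on something with over 40 N, if the wrist force passes 120 N, or if a joint passes its speed limit or range.

### The arm

A 6-joint arm with a two-finger parallel gripper is mounted at the origin on the work surface. World frame = base frame: x ahead of the robot, y to its left, z up, the work surface at z = 0. Lengths are in mm, angles in rad, forces in N, time in s.
With the tool pointing down it reaches from about 350 to 775 mm from the base axis. Payload 7.3 kg.
Tool frame: the origin (TCP) lies at the very end of the fingers, on their centre line; the grasp point (between the pads) lies 19 mm behind it; z points along the fingers, y is the line along which they close (so a half turn about z gives the same grasp; the last joint's range is limited). The gripper opens to 92 mm and grips with 3 to 60 N. Pads are 19 mm wide; open, the fingers measure 130 mm over their backs; the gripper's body (75 mm by 190 mm) begins 47 mm behind the grasp point.
Start: joints at [-1.456, 0.342, 1.524, -0, 1.275, -0.146], TCP at [135.395, -507.26, 226.741] pointing down, gripper open.
Joint ranges: [-2.53, 2.53], [-0.77, 2.02], [0.04, 2.7], [-1, 4.14], [0.28, 2.66], [-3.11, 3.11]. Speed limits (rad/s): [2.57, 2.57, 3.14, 3.14, 3.14, 3.14].

### API

Orientations are given as [roll, pitch, yaw] about the fixed x, y, z axes, in that order (R = Rz(yaw) Ry(pitch) Rx(roll)).
In Python, from plant import * gives the robot as it stands.
- The arm moves only by the tool arm_command, never from a script. Its arguments are lists of equal length, an entry for each row: "gripper": the finger opening in mm, from 0 to 91.8; "dp": the shift along the tool's x, y, z in units of 25 mm (1.0 is 25 mm), a list of three; "twist": the turn about the tool's z in units of 5 degrees (1.0 is 5 degrees). A call has exactly 5 rows; each row shifts and turns the commanded pose from where the row before left it, along the tool's axes as they then stand; what a row does not reach is not made up. A row lasts 1/8 s, in which the tool goes at most 62.5 mm and 10.7 degrees, less where a joint would pass 70% of its speed; a pose out of reach is approached as far as the arm can. A call is refused whole if a number of a shift passes 1 or a number of a turn 1, either way. A call with a gripper value outside its range is refused whole. The fingers move at their own pace and stop on an object; the grip force is fixed at half the most. Time passes only in rows, so rows that do not move let the fingers close, or fill a call up. It gives the time, the measured TCP pose, the force, the opening and the grip force at its end, in the units of the state.
- get_obs(): the state, without advancing time (a new reading comes with each control period).
- capture(name): name is "scene" or "top" or "wrist"; returns the picture (400x640x3 uint8, red, green, blue); there is no depth.
- get_calibration(name): a dict with "mtx" (3x3 intrinsics, pixels), "dist_coeffs" ([k1, k2, p1, p2, k3] as OpenCV has them; the pictures are not rectified), "position" and "attitude" of the camera in the world; the wrist camera has in their place "mount" (4x4, takes a point from camera to tool coordinates, whose origin is the TCP and whose axes are the flange's). Camera axes: x right, y down, z forward; pixel columns grow to the right and rows downward; lengths in mm; the calibration is good to about 2 mm. A picture is of the moment at which its call begins: read the wrist's pose just before it. get_calibration takes no time and is no camera call.
- close_job(): hands the job in; it is judged then, once.
The state is a dict: "time": time; "joint_positions": joint angles; "dq": joint speeds; "tau": joint torques, N m; "tool_pos": TCP position; "tcp_rot": TCP orientation; "contact_force": force on the tool from outside, world axes, zero at the start; "moment": the same for the moment, N m; "grip_width": finger opening in mm; "finger_force": force on a finger pad.
Only numpy, scipy, OpenCV 4.12 (cv2) and the standard library are available. Lean on these libraries where they do the work, as an engineer would, in place of code of your own. Each camera call takes 0.05 s, during which the arm holds its last target. There are 200 camera calls.

## Working session

There is one attempt and no reset: what is moved stays moved. The work goes in short steps, Python scripts to look and compute and a tool call to move; the robot and the scene stay as the last step left them, time stands still between calls to the robot, and variables do not carry over. Pictures are saved under pics/ and viewed, at most 10 in all, crops included, and the job is handed in when it is done.

Besides the shell and the picture viewer there is one more tool, called as name(argument=value, ...), one argument or row to a line, values as JSON. arm_command: Moves the arm, as the interface text tells. Its arguments: {"type":"object","properties":{"gripper":{"type":"array"},"dp":{"type":"array"},"twist":{"type":"array"}},"required":["gripper","dp","twist"]}

```bash
mkdir -p pics; ls
python3 - <<'E'
from plant import *
import cv2
o=get_obs();print({k:o[k] for k in('time','tool_pos','tcp_rot','contact_force','grip_width')})
for n in("scene","top"):
    im=capture(n);cv2.imwrite(f'pics/{n}0.png',im[:,:,::-1]);c=get_calibration(n);print(n,c)
print(get_calibration("wrist"))
E
```

```text
pics
{'time': 0.0, 'tool_pos': array([ 135.35154234, -506.82137911,  226.05004211]), 'tcp_rot': array([-3.14006640e+00, -2.15276725e-04,  2.60838452e-01]), 'contact_force': array([ 0.2593853 ,  0.25749928, -0.83161804]), 'grip_width': 91.98811767056466}
scene {'mtx': array([[470.68524674,   0.        , 309.96525758],
       [  0.        , 470.68524674, 206.55384462],
       [  0.        ,   0.        ,   1.        ]]), 'dist_coeffs': array([-0.13372043,  0.        ,  0.        ,  0.        ,  0.        ]), 'position': array([1195.43078824,  505.19647302,  872.16741499]), 'attitude': array([-2.32904086,  0.01343751,  2.19260447])}
top {'mtx': array([[508.9015445 ,   0.        , 318.20060425],
       [  0.        , 508.9015445 , 202.01374864],
       [  0.        ,   0.        ,   1.        ]]), 'dist_coeffs': array([0.01124468, 0.        , 0.        , 0.        , 0.        ]), 'position': array([ 318.01557527,  -18.88748455, 1335.54133596]), 'attitude': array([-2.97878352,  0.02101312, -1.57108902])}
{'mtx': array([[323.91063675,   0.        , 316.85779555],
       [  0.        , 323.91063675, 195.77634177],
       [  0.        ,   0.        ,   1.        ]]), 'dist_coeffs': array([-0.04412321,  0.        ,  0.        ,  0.        ,  0.        ]), 'mount': array([[ 4.36861816e-04, -9.61642602e-01, -2.74305149e-01,
         7.39746890e+01],
       [ 9.99999889e-01,  4.69044743e-04, -5.17366888e-05,
         3.24396361e-02],
       [ 1.78413592e-04, -2.74305096e-01,  9.61642700e-01,
        -1.58197356e+02],
       [ 0.00000000e+00,  0.00000000e+00,  0.00000000e+00,
         1.00000000e+00]])}
```

View pics/top0.png

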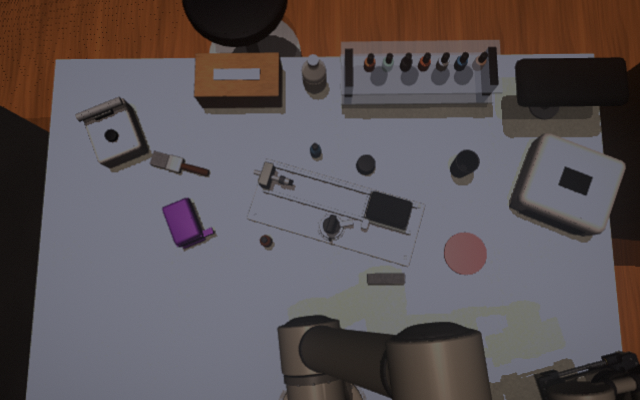

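View pics/scene0.png

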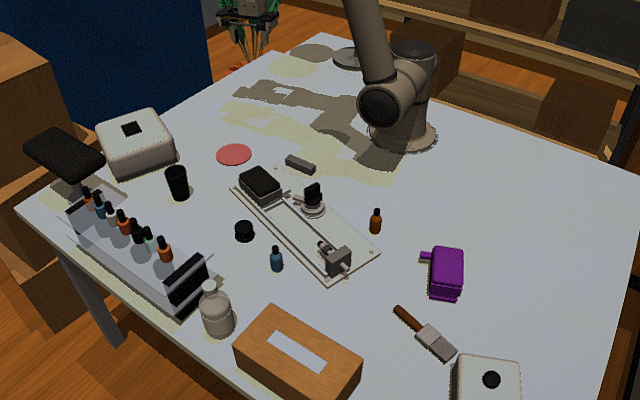

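Top view: the rail runs from the stop (266,175) to the rest (390,210), with the knob at about (332,225). Rail +y points left and slightly up in the image. The scene view agrees, and the purple look-alike stands apart.

```bash
cat > h.py <<'E'
from plant import *
import numpy as np, cv2
from scipy.spatial.transform import Rotation as Rn
def cam(n,obs=None):
    c=get_calibration(n)
    if n=="wrist":
        T=np.eye(4);T[:3,:3]=Rn.from_euler('xyz',obs['tcp_rot']).as_matrix();T[:3,3]=obs['tool_pos'];T=T@c['mount']
    else:
        T=np.eye(4);T[:3,:3]=Rn.from_euler('xyz',c['attitude']).as_matrix();T[:3,3]=c['position']
    return c['mtx'],c['dist_coeffs'],T
def ray(C,px,z):
    K,d,T=C
    p=cv2.undistortPoints(np.array(px,float).reshape(-1,1,2),K,d).reshape(-1,2)
    v=np.c_[p,np.ones(len(p))]@T[:3,:3].T
    return T[:3,3]+v*((z-T[2,3])/v[:,2])[:,None]
def proj(C,P):
    K,d,T=C
    Q=(np.atleast_2d(P)-T[:3,3])@T[:3,:3]
    return cv2.projectPoints(Q,np.zeros(3),np.zeros(3),K,d)[0].reshape(-1,2)
E
python3 - <<'E'
from h import *
C=cam("top")
np.set_printoptions(precision=1,suppress=True)
print(ray(C,[(268,162),(425,205),(412,262),(248,220)],12))
c=ray(C,[(268,162),(425,205),(412,262),(248,220)],12)[:,:2]
m=c.mean(0);d=(c[0]-c[1]+c[3]-c[2]);yaw=np.arctan2(-d[0],d[1]);print(m,yaw)
R=np.array([[np.cos(yaw),-np.sin(yaw)],[np.sin(yaw),np.cos(yaw)]])
o=m-R@[-35,0];print('origin',o,'knob',o+R@[-78,0])
print(ray(C,[(332,218)],94))
a=cv2.imread('pics/top0.png')[140:290,225:445];cv2.imwrite('pics/topc.png',cv2.resize(a,None,fx=3.6,fy=3.6,interpolation=cv2.INTER_CUBIC))
E
```

```text
[[ 644.5  143.2   12. ]
 [ 526.5 -271.1   12. ]
 [ 378.  -232.7   12. ]
 [ 488.3  193.4   12. ]]
[509.3 -41.8] -0.26516944949172544
origin [543.1 -51. ] knob [467.8 -30.5]
[[482.  -26.8  94. ]]
```

View pics/topc.png

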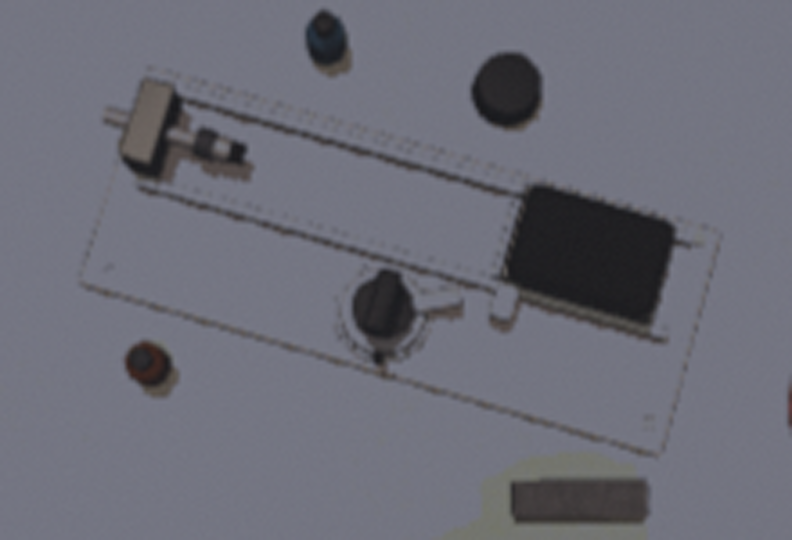

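arm_command(
  gripper=[91.8, 91.8, 91.8, 91.8, 91.8],
  dp=[
    [0.5, -0.4, 0],
    [1, -0.84, 0],
    [1, -0.84, 0],
    [1, -0.84, 0],
    [1, -0.84, 0],
  ],
  twist=[0, 0, 0, 0, 0],
)

```text
time: 0.72
tool_pos: [220.7, -385.5, 226.7]
tcp_rot: [-3.141, -0.0, 0.261]
contact_force: [-0.6, 0.6, 0.1]
grip_width: 91.9
finger_force: 0.0
```

arm_command(
  gripper=[91.8, 91.8, 91.8, 91.8, 91.8],
  dp=[
    [1, -0.84, 0],
    [1, -0.84, 0],
    [1, -0.84, 0],
    [1, -0.84, 0],
    [1, -0.84, 0],
  ],
  twist=[0, 0, 0, 0, 0],
)

```text
time: 1.35
tool_pos: [313.9, -251.7, 226.7]
tcp_rot: [-3.141, -0.0, 0.261]
contact_force: [0.8, -0.2, -0.0]
grip_width: 91.8
finger_force: 0.0
```

arm_command(
  gripper=[91.8, 91.8, 91.8, 91.8, 91.8],
  dp=[
    [1, -0.84, 0],
    [1, -0.84, 0],
    [1, -0.84, 0],
    [1, -0.84, 0],
    [1, -0.84, 0],
  ],
  twist=[0, 0, 0, 0, 0],
)

```text
time: 1.98
tool_pos: [407.3, -118.2, 226.6]
tcp_rot: [-3.141, 0.0, 0.261]
contact_force: [0.5, -0.1, -0.5]
grip_width: 91.8
finger_force: 0.0
```

arm_command(
  gripper=[91.8, 91.8, 91.8, 91.8, 91.8],
  dp=[
    [1, -0.84, 0],
    [1, -0.84, 0],
    [0.8, -0.7, 0],
    [0.3, -0.2, 0],
    [0, 0, 0],
  ],
  twist=[0, 0, -0.5, -1, -1],
)

```text
time: 2.6
tool_pos: [464.8, -35.9, 226.5]
tcp_rot: [-3.141, 0.0, 0.484]
contact_force: [0.0, 0.1, -0.2]
grip_width: 91.8
finger_force: 0.0
```

arm_command(
  gripper=[91.8, 91.8, 91.8, 91.8, 91.8],
  dp=[
    [0, 0, 0],
    [0, 0, 0],
    [0, 0, 0],
    [0, 0, 0],
    [0, 0, 0],
  ],
  twist=[-1, -1, -1, -1, -1],
)

```text
time: 3.22
tool_pos: [464.5, -36.6, 226.6]
tcp_rot: [-3.141, 0.0, 0.919]
contact_force: [-0.7, -0.2, 0.4]
grip_width: 92.3
finger_force: 0.0
```

arm_command(
  gripper=[91.8, 91.8, 91.8, 91.8, 91.8],
  dp=[
    [0, 0, 0],
    [0, 0, 0],
    [0, 0, 0],
    [0, 0, 0],
    [0, 0, 0],
  ],
  twist=[-1, -1, -1, -1, -1],
)

```text
time: 3.85
tool_pos: [464.5, -36.6, 226.6]
tcp_rot: [-3.141, -0.0, 1.355]
contact_force: [0.8, -0.1, 0.1]
grip_width: 91.6
finger_force: 0.0
```

arm_command(
  gripper=[91.8, 91.8, 91.8, 91.8, 91.8],
  dp=[
    [0, 0, 0],
    [0, 0, 0],
    [0, 0, 0],
    [0, 0, 0],
    [0, 0, 0],
  ],
  twist=[-1, -1, -1, -1, -1],
)

```text
time: 4.47
tool_pos: [464.5, -36.6, 226.6]
tcp_rot: [-3.141, -0.0, 1.791]
contact_force: [-0.7, 0.6, -0.6]
grip_width: 91.9
finger_force: 0.0
```

arm_command(
  gripper=[91.8, 91.8, 91.8, 91.8, 91.8],
  dp=[
    [0, 0, 0],
    [0, 0, 0],
    [0, 0, 0],
    [0, 0, 0],
    [0, 0, 0],
  ],
  twist=[-1, -1, -1, -1, -1],
)

```text
time: 5.1
tool_pos: [464.5, -36.6, 226.6]
tcp_rot: [-3.141, -0.001, 2.228]
contact_force: [-0.4, 0.5, 0.1]
grip_width: 91.8
finger_force: 0.0
```

arm_command(
  gripper=[91.8, 91.8, 91.8, 91.8, 91.8],
  dp=[
    [0, 0, 0],
    [0, 0, 0],
    [0, 0, 0],
    [0, 0, 0],
    [0, 0, 0],
  ],
  twist=[-1, -1, -1, -1, -1],
)

```text
time: 5.72
tool_pos: [464.5, -36.6, 226.6]
tcp_rot: [3.142, -0.001, 2.664]
contact_force: [0.9, 0.5, -0.4]
grip_width: 91.9
finger_force: 0.0
```

arm_command(
  gripper=[91.8, 91.8, 91.8, 91.8, 91.8],
  dp=[
    [0, 0, 0],
    [0, 0, 0],
    [0, 0, 0],
    [0, 0, 0],
    [0, 0, 0],
  ],
  twist=[-1, -1, -0.5, 0, 0],
)

```text
time: 6.35
tool_pos: [464.9, -37.1, 226.7]
tcp_rot: [-3.142, -0.0, 2.878]
contact_force: [0.1, -0.6, 0.8]
grip_width: 91.8
finger_force: 0.0
```

Run:
```python
from h import *
import json
o=get_obs();im=capture("wrist");cv2.imwrite('pics/w1.png',im[:,:,::-1]);print(o)
json.dump({k:list(map(float,o[k])) for k in('tool_pos','tcp_rot')},open('w1.json','w'))
C=cam("wrist",o);print(proj(C,[[468,-30,94],[o['tool_pos'][0],o['tool_pos'][1],94]]))
```

```text
{'time': 6.35, 'joint_positions': array([-2.44171553e-01,  2.34774144e-01,  1.67601744e+00, -2.08860691e-05,
        1.23090745e+00, -1.55161614e+00]), 'dq': array([-0.00341855,  0.00123627, -0.00438136, -0.00023217,  0.00118786,
       -0.00306334]), 'tau': array([ 4.05144214e-02, -3.68742120e+01, -2.38611746e+01, -2.98836920e-02,
        8.63576517e-02,  3.93260070e-04]), 'tool_pos': array([464.90477935, -37.09859299, 226.70420205]), 'tcp_rot': array([-3.14157093e+00, -1.05982304e-04,  2.87824787e+00]), 'contact_force': array([ 0.05584497, -0.64089399,  0.76397652]), 'moment': array([ 0.06933095, -0.15748538,  0.05373672]), 'finger_force': 0.0, 'grip_width': 91.82551329864071}
[[325.0428239  187.555842  ]
 [316.78326696 186.35991907]]
```

View pics/w1.png

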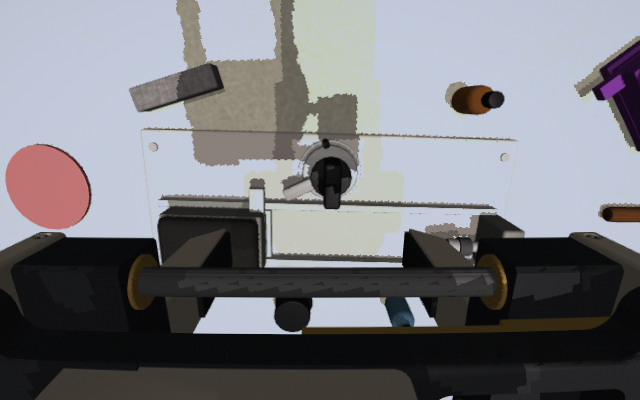

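Wrist view: knob bar near (332,190), plate -x corners at (142,129) and (517,140), lug at (257,195), pin seemingly at (325,143), buffer tip near (450,245).

Run:
```python
from h import *
import json
np.set_printoptions(precision=1,suppress=True)
o=json.load(open('w1.json'));C=cam("wrist",o)
a,b=ray(C,[(142,129),(517,140)],12)[:,:2]
print(a,b,np.linalg.norm(a-b))
d=(b-a)/np.linalg.norm(b-a);yaw=np.arctan2(-d[0],d[1]);R=np.array([[np.cos(yaw),-np.sin(yaw)],[np.sin(yaw),np.cos(yaw)]])
O=(a+b)/2-R@[-120,0];print('wrist yaw',yaw,'O',O,'knob',O+R@[-78,0])
Ct=cam("top");c=ray(Ct,[(267.2,158.9),(425.6,205.3),(408.3,266.4),(247.2,220)],12)[:,:2]
d=c[0]-c[1]+c[3]-c[2];y2=np.arctan2(-d[0],d[1]);R2=np.array([[np.cos(y2),-np.sin(y2)],[np.sin(y2),np.cos(y2)]])
O2=c.mean(0)-R2@[-35,0];print('top yaw',y2,'O',O2,'knob',O2+R2@[-78,0],np.linalg.norm(c[0]-c[1]),np.linalg.norm(c[1]-c[2]))
g=cv2.cvtColor(cv2.imread('pics/w1.png'),cv2.COLOR_BGR2GRAY)
m=(g<60).astype('uint8');m[:,:300]=0;m[:,365:]=0;m[225:]=0;m[:152]=0
n,l,s,ce=cv2.connectedComponentsWithStats(m);i=1+np.argmax(s[1:,4]);print(s[i],ce[i])
for r in range(150,214,3):
    x=np.where(l[r]==i)[0];print(r,(x.min(),x.max()) if len(x) else '',end=' ')
# width of bar end -> y position
print();print('bar low edge z94',ray(C,[(332,208)],94))
f=lambda p,z:(ray(C,[p],z)[:,:2]-O)@R
print('lug',f((250,180),44),f((264,180),44),'pin',f((325,143),47))
t=lambda p,z:(ray(Ct,[(225+p[0]/3.6,140+p[1]/3.6)],z)[:,:2]-O2)@R2
print('top: rest front',t((522,235),77),'rear',t((665,270),77),'buf tip',t((245,152),45),'pin',t((380,358),47),'lug',t((503,318),44),'head',t((196,140),45))
cv2.imwrite('pics/w1c.png',cv2.resize(cv2.imread('pics/w1.png')[120:270,130:530],(800,300),interpolation=cv2.INTER_CUBIC))
```

```text
[ 367.2 -218.4] [491.7 196.7] 433.34717555462316
wrist yaw -0.29122209046486164 O [544.4 -45.3] knob [469.7 -22.9]
top yaw -0.2891014099345834 O [542.  -48.6] knob [467.2 -26.4] 437.05246492635615 166.5019752587151
[ 309  157   42   52 1491] [330.5 180. ]
150  153  156  159 (np.int64(321), np.int64(340)) 162 (np.int64(316), np.int64(345)) 165 (np.int64(314), np.int64(347)) 168 (np.int64(312), np.int64(349)) 171 (np.int64(312), np.int64(349)) 174 (np.int64(311), np.int64(350)) 177 (np.int64(309), np.int64(350)) 180 (np.int64(311), np.int64(350)) 183 (np.int64(312), np.int64(349)) 186 (np.int64(313), np.int64(348)) 189 (np.int64(315), np.int64(346)) 192 (np.int64(318), np.int64(343)) 195 (np.int64(322), np.int64(339)) 198 (np.int64(324), np.int64(339)) 201 (np.int64(323), np.int64(340)) 204 (np.int64(324), np.int64(346)) 207 (np.int64(325), np.int64(338)) 210  213  
bar low edge z94 [[489.  -28.7  94. ]]
lug [[-70.9 -87. ]] [[-71.3 -71.8]] pin [[-113.2   -7.4]]
top: rest front [[ -4.  -77.7]] rear [[   0.2 -178.8]] buf tip [[  3.8 128.3]] pin [[-111.3   -6.6]] lug [[-59.2 -81.9]] head [[  2.3 164.8]]
```

arm_command(
  gripper=[91.8, 91.8, 91.8, 91.8, 91.8],
  dp=[
    [0, 0.54, 0.8],
    [0, 0, 1],
    [0, 0, 1],
    [0, 0, 1],
    [0, 0, 1],
  ],
  twist=[0.3, 0, 0, 0, 0],
)

```text
time: 7.02
tool_pos: [468.7, -24.4, 106.0]
tcp_rot: [-3.142, 0.0, 2.852]
contact_force: [0.6, -0.2, 0.2]
grip_width: 91.9
finger_force: 0.0
```

Run:
```python
from h import *
import json
np.set_printoptions(precision=2,suppress=True)
o=get_obs();im=capture("wrist")[:,:,::-1].copy();print(o['tool_pos'],o['tcp_rot'])
json.dump({k:list(map(float,o[k])) for k in('tool_pos','tcp_rot')},open('w2.json','w'))
C=cam("wrist",o);print(proj(C,[[468.5,-24,94],[468.5,-24,54]]))
cv2.imwrite('pics/w2.png',im)
```

```text
[468.67 -24.38 105.96] [-3.14  0.    2.85]
[[317.33 238.29]
 [317.23 214.95]]
```

View pics/w2.png

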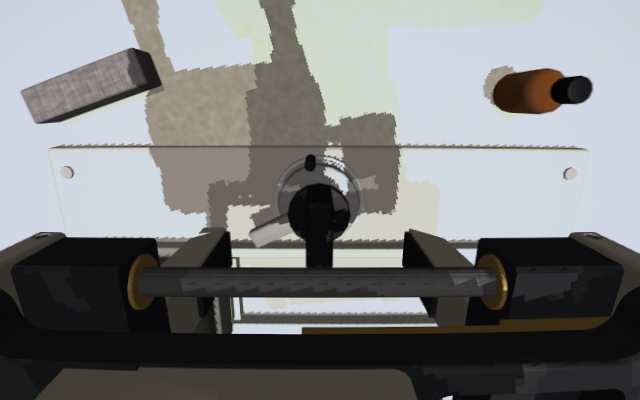

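Bar columns 307–332 (prediction 317), disc centre (319,213) against the predicted (317,215), so I'm within ~1 mm. The pin is at (310,161). Descending to grip.

arm_command(
  gripper=[91.8, 91.8, 40, 0, 0],
  dp=[
    [0.03, 0.04, 0.9],
    [0, 0, 0.95],
    [0, 0, 0],
    [0, 0, 0],
    [0, 0, 0],
  ],
  twist=[0, 0, 0, 0, 0],
)

```text
time: 7.7
tool_pos: [469.0, -23.5, 61.5]
tcp_rot: [3.142, 0.002, 2.852]
contact_force: [-0.6, 0.0, 0.2]
grip_width: 66.2
finger_force: 0.0
```

arm_command(
  gripper=[0, 0, 0, 0, 0],
  dp=[
    [0, 0, 0],
    [0, 0, 0],
    [0, 0, 0],
    [0, 0, 0],
    [0, 0, 0],
  ],
  twist=[0, 0, 0, 0, 0],
)

```text
time: 8.32
tool_pos: [468.3, -23.3, 60.4]
tcp_rot: [-3.142, -0.0, 2.853]
contact_force: [0.1, 2.9, 0.7]
grip_width: 16.0
finger_force: 2.0
```

Run:
```python
from h import *
o=get_obs();print({k:np.round(o[k],3) for k in o})
```

```text
{'time': np.float64(8.325), 'joint_positions': array([-0.213,  0.457,  1.887, -0.   ,  0.797, -1.495]), 'dq': array([-0.   ,  0.   , -0.   ,  0.033, -0.001,  0.   ]), 'tau': array([ 1.0000e-02, -4.1259e+01, -1.6664e+01, -6.1000e-02,  8.7000e-02,
        2.0000e-03]), 'tool_pos': array([468.27 , -23.338,  60.423]), 'tcp_rot': array([-3.142, -0.   ,  2.853]), 'contact_force': array([0.054, 2.887, 0.719]), 'moment': array([ 0.608, -0.3  ,  0.018]), 'finger_force': np.float64(2.027), 'grip_width': np.float64(15.954)}
```

arm_command(
  gripper=[0, 0, 0, 0, 0],
  dp=[
    [0, 0, 0],
    [0, 0, 0],
    [0, 0, 0],
    [0, 0, 0],
    [0, 0, 0],
  ],
  twist=[0, 0, 0, 0.5, 0.5],
)

```text
time: 8.95
tool_pos: [468.4, -23.0, 60.5]
tcp_rot: [3.142, 0.0, 2.765]
contact_force: [1.3, 4.1, 0.1]
grip_width: 15.8
finger_force: 30.1
```

Run:
```python
from h import *
o=get_obs();print({k:np.round(o[k],3) for k in ('tcp_rot','contact_force','moment','finger_force')})
```

```text
{'tcp_rot': array([3.142, 0.   , 2.765]), 'contact_force': array([1.297, 4.102, 0.068]), 'moment': array([ 0.744, -0.35 ,  0.443]), 'finger_force': np.float64(30.069)}
```

arm_command(
  gripper=[0, 0, 0, 0, 0],
  dp=[
    [0, 0, 0],
    [0, 0, 0],
    [0, 0, 0],
    [0, 0, 0],
    [0, 0, 0],
  ],
  twist=[1, 1, 1, 0, 0],
)

```text
time: 9.57
tool_pos: [468.5, -22.7, 60.4]
tcp_rot: [3.141, -0.0, 2.503]
contact_force: [1.4, 6.9, -0.9]
grip_width: 15.7
finger_force: 30.0
```

Run:
```python
from h import *
o=get_obs();print({k:np.round(o[k],3) for k in ('tcp_rot','contact_force','moment','finger_force','grip_width')})
```

```text
{'tcp_rot': array([ 3.141, -0.   ,  2.503]), 'contact_force': array([ 1.406,  6.901, -0.937]), 'moment': array([ 1.148, -0.496, -0.259]), 'finger_force': np.float64(30.009), 'grip_width': np.float64(15.664)}
```

arm_command(
  gripper=[0, 0, 0, 0, 0],
  dp=[
    [0.03, 0.05, 0],
    [0, 0, 0],
    [0, 0, 0],
    [0, 0, 0],
    [0, 0, 0],
  ],
  twist=[1, 1, 1, 1, 1],
)

```text
time: 10.2
tool_pos: [468.8, -22.3, 60.5]
tcp_rot: [3.141, 0.001, 2.065]
contact_force: [2.3, 1.4, -0.2]
grip_width: 16.1
finger_force: 30.0
```

arm_command(
  gripper=[0, 0, 0, 0, 0],
  dp=[
    [0, 0, 0],
    [0, 0, 0],
    [0, 0, 0],
    [0, 0, 0],
    [0, 0, 0],
  ],
  twist=[1, 1, 0.6, 0, 0],
)

```text
time: 10.82
tool_pos: [469.0, -22.2, 60.5]
tcp_rot: [3.141, 0.001, 1.842]
contact_force: [3.4, -0.2, -4.1]
grip_width: 15.9
finger_force: 30.0
```

Run:
```python
from h import *
o=get_obs();print({k:np.round(o[k],3) for k in ('tcp_rot','contact_force','moment','finger_force','grip_width')})
im=capture("wrist")[:,:,::-1].copy();cv2.imwrite('pics/w3.png',cv2.resize(im[100:300,200:440],None,fx=2.5,fy=2.5))
```

```text
{'tcp_rot': array([3.141e+00, 1.000e-03, 1.842e+00]), 'contact_force': array([ 3.353, -0.167, -4.134]), 'moment': array([ 0.036, -0.764, -0.088]), 'finger_force': np.float64(29.987), 'grip_width': np.float64(15.891)}
```

View pics/w3.png

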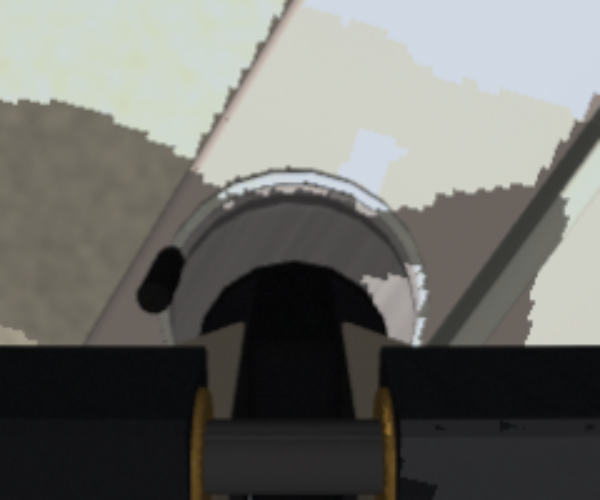

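arm_command(
  gripper=[0, 0, 0, 0, 0],
  dp=[
    [0, 0, 0],
    [0, 0, 0],
    [0, 0, 0],
    [0, 0, 0],
    [0, 0, 0],
  ],
  twist=[0.5, 0.5, 0.5, 0.4, 0],
)

```text
time: 11.5
tool_pos: [469.2, -22.2, 60.5]
tcp_rot: [3.14, 0.001, 1.675]
contact_force: [5.0, 0.1, -4.5]
grip_width: 15.8
finger_force: 30.0
```

```bash
cat > s.py <<'E'
from h import *
o=get_obs();print('ang',round(2.852-o['tcp_rot'][2],4),{k:np.round(o[k],3) for k in ('contact_force','moment','finger_force')},o['tau'][5])
E
python3 s.py
```

```text
ang 1.1771 {'contact_force': array([ 4.961,  0.146, -4.531]), 'moment': array([ 0.02 , -0.926, -0.071]), 'finger_force': np.float64(29.986)} 0.12294743210077286
```

arm_command(
  gripper=[0, 0, 0, 0, 0],
  dp=[
    [0, 0, 0],
    [0, 0, 0],
    [0, 0, 0],
    [0, 0, 0],
    [0, 0, 0],
  ],
  twist=[0.2, 0.2, 0.1, 0, 0],
)

```text
time: 12.12
tool_pos: [469.2, -22.2, 60.5]
tcp_rot: [3.14, 0.001, 1.632]
contact_force: [6.2, -1.1, -4.2]
grip_width: 16.0
finger_force: 30.0
```

```bash
python3 s.py
```

```text
ang 1.2204 {'contact_force': array([ 6.153, -1.149, -4.215]), 'moment': array([ 0.071, -0.974,  0.008]), 'finger_force': np.float64(29.986)} -0.012366368318907917
```

arm_command(
  gripper=[0, 0, 0, 0, 0],
  dp=[
    [0, 0.04, 0],
    [0, 0, 0],
    [0, 0, 0],
    [0, 0, 0],
    [0, 0, 0],
  ],
  twist=[0.2, 0.15, 0, 0, 0],
)

```text
time: 12.75
tool_pos: [469.3, -22.0, 60.5]
tcp_rot: [-3.141, 0.0, 1.601]
contact_force: [1.2, -4.1, -2.0]
grip_width: 15.9
finger_force: 30.0
```

```bash
python3 s.py
```

```text
ang 1.2515 {'contact_force': array([ 1.239, -4.087, -1.981]), 'moment': array([-0.763, -0.345,  0.02 ]), 'finger_force': np.float64(29.987)} -0.026877312920987606
```

arm_command(
  gripper=[0, 0, 0, 0, 0],
  dp=[
    [0, 0, 0],
    [0, 0, 0],
    [0, 0, 0],
    [0, 0, 0],
    [0, 0, 0],
  ],
  twist=[0.2, 0.2, 0, 0, 0],
)

```text
time: 13.38
tool_pos: [469.4, -22.0, 60.5]
tcp_rot: [-3.142, 0.0, 1.565]
contact_force: [1.0, -5.3, -2.1]
grip_width: 16.1
finger_force: 30.0
```

```bash
python3 s.py
```

```text
ang 1.287 {'contact_force': array([ 1.001, -5.281, -2.133]), 'moment': array([-0.826, -0.308, -0.049]), 'finger_force': np.float64(29.987)} -0.02787871635518968
```

arm_command(
  gripper=[0, 0, 0, 0, 0],
  dp=[
    [0, 0, 0],
    [0, 0, 0],
    [0, 0, 0],
    [0, 0, 0],
    [0, 0, 0],
  ],
  twist=[0.2, 0.2, 0, 0, 0],
)

```text
time: 14.0
tool_pos: [469.4, -22.1, 60.5]
tcp_rot: [-3.142, 0.0, 1.53]
contact_force: [2.5, -5.0, -1.7]
grip_width: 16.0
finger_force: 30.0
```

```bash
python3 s.py
```

```text
ang 1.3219 {'contact_force': array([ 2.5  , -5.031, -1.703]), 'moment': array([-0.872, -0.395, -0.03 ]), 'finger_force': np.float64(29.987)} -0.02759909606538713
```

arm_command(
  gripper=[0, 0, 0, 0, 0],
  dp=[
    [0, 0, 0],
    [0, 0, 0],
    [0, 0, 0],
    [0, 0, 0],
    [0, 0, 0],
  ],
  twist=[0.2, 0.2, 0, 0, 0],
)

```text
time: 14.62
tool_pos: [469.4, -22.0, 60.5]
tcp_rot: [3.142, 0.0, 1.495]
contact_force: [1.5, -3.7, -2.2]
grip_width: 15.6
finger_force: 30.0
```

```bash
python3 s.py
```

```text
ang 1.3568 {'contact_force': array([ 1.515, -3.711, -2.168]), 'moment': array([-0.835, -0.396,  0.001]), 'finger_force': np.float64(29.987)} -0.027238932671025395
```

arm_command(
  gripper=[0, 0, 0, 0, 0],
  dp=[
    [0, 0, 0],
    [0, 0, 0],
    [0, 0, 0],
    [0, 0, 0],
    [0, 0, 0],
  ],
  twist=[0.2, 0.2, 0, 0, 0],
)

```text
time: 15.25
tool_pos: [469.5, -22.1, 60.5]
tcp_rot: [3.141, 0.0, 1.46]
contact_force: [1.2, -4.8, -2.8]
grip_width: 15.7
finger_force: 30.0
```

```bash
python3 s.py
```

```text
ang 1.3917 {'contact_force': array([ 1.19 , -4.79 , -2.777]), 'moment': array([-0.813, -0.416, -0.055]), 'finger_force': np.float64(29.987)} -0.026876191841438413
```

arm_command(
  gripper=[0, 0, 0, 0, 0],
  dp=[
    [0, 0, 0],
    [0, 0, 0],
    [0, 0, 0],
    [0, 0, 0],
    [0, 0, 0],
  ],
  twist=[0.2, 0.2, 0, 0, 0],
)

```text
time: 15.88
tool_pos: [469.5, -22.1, 60.5]
tcp_rot: [3.141, 0.0, 1.425]
contact_force: [2.1, -5.3, -2.8]
grip_width: 15.9
finger_force: 30.0
```

```bash
python3 s.py
```

```text
ang 1.4267 {'contact_force': array([ 2.082, -5.281, -2.805]), 'moment': array([-0.809, -0.407, -0.049]), 'finger_force': np.float64(29.987)} -0.02661430975422263
```

arm_command(
  gripper=[0, 0, 0, 0, 0],
  dp=[
    [0, 0, 0],
    [0, 0, 0],
    [0, 0, 0],
    [0, 0, 0],
    [0, 0, 0],
  ],
  twist=[0.2, 0.2, 0, 0, 0],
)

```text
time: 16.5
tool_pos: [469.6, -22.1, 60.5]
tcp_rot: [3.141, 0.0, 1.39]
contact_force: [2.8, -5.4, -2.2]
grip_width: 15.8
finger_force: 30.0
```

```bash
python3 s.py
```

```text
ang 1.4615 {'contact_force': array([ 2.757, -5.443, -2.216]), 'moment': array([-0.865, -0.426, -0.009]), 'finger_force': np.float64(29.987)} -0.02618512138724327
```

arm_command(
  gripper=[0, 0, 0, 0, 0],
  dp=[
    [0, 0, 0],
    [0, 0, 0],
    [0, 0, 0],
    [0, 0, 0],
    [0, 0, 0],
  ],
  twist=[0.2, 0.2, 0, 0, 0],
)

```text
time: 17.12
tool_pos: [469.6, -22.1, 60.5]
tcp_rot: [3.141, 0.0, 1.356]
contact_force: [2.0, -4.9, -2.7]
grip_width: 16.2
finger_force: 30.0
```

```bash
python3 s.py
```

```text
ang 1.4964 {'contact_force': array([ 1.997, -4.926, -2.684]), 'moment': array([-0.807, -0.4  , -0.009]), 'finger_force': np.float64(29.987)} -0.025923274224624038
```

arm_command(
  gripper=[0, 0, 0, 0, 0],
  dp=[
    [0, 0, 0],
    [0, 0, 0],
    [0, 0, 0],
    [0, 0, 0],
    [0, 0, 0],
  ],
  twist=[0.2, 0.2, 0, 0, 0],
)

```text
time: 17.75
tool_pos: [469.6, -22.1, 60.5]
tcp_rot: [3.141, 0.0, 1.321]
contact_force: [2.4, -5.3, -3.4]
grip_width: 15.8
finger_force: 30.0
```

```bash
python3 s.py
```

```text
ang 1.5312 {'contact_force': array([ 2.384, -5.311, -3.406]), 'moment': array([-0.848, -0.388,  0.036]), 'finger_force': np.float64(29.989)} 0.0361430982593447
```

arm_command(
  gripper=[0, 0, 0, 0, 0],
  dp=[
    [0, 0, 0],
    [0, 0, 0],
    [0, 0, 0],
    [0, 0, 0],
    [0, 0, 0],
  ],
  twist=[0.15, 0.05, 0, 0, 0],
)

```text
time: 18.38
tool_pos: [469.7, -22.1, 60.5]
tcp_rot: [3.141, 0.001, 1.304]
contact_force: [2.1, -5.0, -3.5]
grip_width: 15.8
finger_force: 30.0
```

```bash
python3 s.py
```

```text
ang 1.5484 {'contact_force': array([ 2.063, -4.983, -3.487]), 'moment': array([-0.746, -0.487,  0.165]), 'finger_force': np.float64(30.001)} 0.15314414631575346
```

Contact with the pin is confirmed: about 0.12 N m per degree, ~0.18 N m total. Now I'll release, rise, and move behind the rest with the fingers closing.

arm_command(
  gripper=[45, 45, 45, 45, 45],
  dp=[
    [0, 0, 0],
    [0, 0, 0],
    [0, 0, 0],
    [0, 0, -0.5],
    [0, 0, -1],
  ],
  twist=[0, 0, 0, 0, 0],
)

```text
time: 19.0
tool_pos: [468.8, -21.6, 98.4]
tcp_rot: [-3.14, 0.0, 1.304]
contact_force: [1.1, 0.0, -0.4]
grip_width: 45.1
finger_force: 0.0
```

arm_command(
  gripper=[45, 45, 0, 0, 0],
  dp=[
    [0, 0, -1],
    [0, 0, -0.5],
    [-0.8, 0.3, 0],
    [-1, 0.35, 0],
    [-1, 0.35, 0],
  ],
  twist=[0, 0.27, 0, 0, 0],
)

```text
time: 19.62
tool_pos: [473.1, -96.6, 135.6]
tcp_rot: [-3.141, -0.0, 1.279]
contact_force: [-0.3, 0.4, 0.4]
grip_width: 19.6
finger_force: 0.0
```

arm_command(
  gripper=[0, 0, 0, 0, 0],
  dp=[
    [-1, 0.35, 0],
    [-1, 0.35, 0],
    [-1, 0.35, 0],
    [-1, 0.35, 0],
    [-1, 0.35, 0],
  ],
  twist=[0, 0, 0, 0, 0],
)

```text
time: 20.25
tool_pos: [479.2, -229.0, 135.5]
tcp_rot: [-3.141, -0.0, 1.279]
contact_force: [-0.3, -0.5, 0.8]
grip_width: 0.2
finger_force: 0.0
```

arm_command(
  gripper=[0, 0, 0, 0, 0],
  dp=[
    [-0.9, 0.36, 0],
    [0, 0, 0],
    [0, 0, 0],
    [0, 0, 0],
    [0, 0, 0],
  ],
  twist=[0, 0, 0, 0, 0],
)

```text
time: 20.88
tool_pos: [481.6, -251.8, 135.6]
tcp_rot: [-3.142, 0.0, 1.281]
contact_force: [0.9, -0.5, 0.2]
grip_width: 0.4
finger_force: 0.0
```

Run:
```python
from h import *
o=get_obs();print(o['tool_pos'],o['tcp_rot'],o['contact_force'],o['grip_width'])
R=np.array([[.958,.286],[-.286,.958]]);O=np.array([544.2,-44.5])
print('tool in rail',(o['tool_pos'][:2]-O)@R)
im=capture("wrist")[:,:,::-1].copy();C=cam("wrist",o)
W=lambda x,y,z:np.r_[O+R@[x,y],z]
for p in [(-35,-183,61),(35,-183,61),(-35,-188,24),(35,-188,24),(0,-183,46)]: print(p,proj(C,W(*p)).round())
cv2.imwrite('pics/w4.png',im)
```

```text
[ 481.62043637 -251.80810882  135.58136074] [-3.14159115e+00  5.98560567e-06  1.28088204e+00] [ 0.94801966 -0.5392778   0.20629373] 0.42822041685184625
tool in rail [  -0.66110284 -216.49892345]
(-35, -183, 61) [[270. 161.]]
(35, -183, 61) [[366. 161.]]
(-35, -188, 24) [[276. 160.]]
(35, -188, 24) [[359. 160.]]
(0, -183, 46) [[318. 158.]]
```

View pics/w4.png

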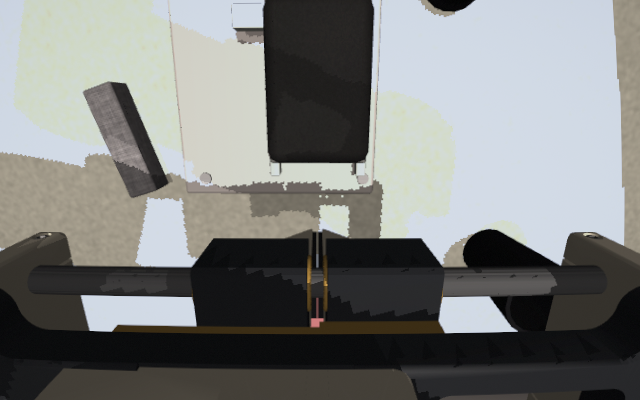

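The rest's rear edge is at row 162, columns 266–374, as predicted, so I'm lined up behind it. Descending and approaching slowly.

arm_command(
  gripper=[0, 0, 0, 0, 0],
  dp=[
    [0, 0.03, 0.9],
    [0, 0, 1],
    [0, 0, 1],
    [0, 0, 0.84],
    [0.3, 0, 0],
  ],
  twist=[0, 0, 0, 0, 0],
)

```text
time: 21.55
tool_pos: [483.6, -244.7, 40.7]
tcp_rot: [-3.139, -0.001, 1.28]
contact_force: [-0.4, -0.3, 0.0]
grip_width: -0.1
finger_force: 0.0
```

arm_command(
  gripper=[0, 0, 0, 0, 0],
  dp=[
    [0.3, 0, 0],
    [0.2, 0, 0],
    [0.1, 0, 0],
    [0.1, 0, 0],
    [0.1, 0, 0],
  ],
  twist=[0, 0, 0, 0, 0],
)

```text
time: 22.18
tool_pos: [490.7, -227.7, 42.9]
tcp_rot: [3.139, 0.002, 1.28]
contact_force: [-1.8, -6.9, 3.8]
grip_width: 0.1
finger_force: 2.8
```

arm_command(
  gripper=[0, 0, 0, 0, 0],
  dp=[
    [0.15, 0, 0],
    [0.15, 0, 0],
    [0.15, 0, 0],
    [0.15, 0, 0],
    [0.15, 0, 0],
  ],
  twist=[0, 0, 0, 0, 0],
)

```text
time: 22.8
tool_pos: [496.1, -209.7, 42.9]
tcp_rot: [3.139, 0.002, 1.28]
contact_force: [-1.7, -6.0, 4.1]
grip_width: 0.6
finger_force: 2.8
```

```bash
cat > t.py <<'E'
from h import *
o=get_obs();R=np.array([[.958,.286],[-.286,.958]]);O=np.array([544.2,-44.5])
f=o['contact_force'];print(o['time'],'tool in rail',((o['tool_pos'][:2]-O)@R).round(2),'z',o['tool_pos'][2].round(1),'F rail',(f[:2]@R).round(2),f[2].round(2),'M',o['moment'].round(2))
E
python3 t.py
```

```text
22.8 tool in rail [   1.22 -172.04] z 42.9 F rail [ 0.13 -6.26] 4.07 M [-0.89  0.18 -0.02]
```

arm_command(
  gripper=[0, 0, 0, 0, 0],
  dp=[
    [0.25, 0, 0],
    [0.35, 0, 0],
    [0.4, 0, 0],
    [0.4, 0, 0],
    [0.4, 0, 0],
  ],
  twist=[0, 0, 0, 0, 0],
)

```text
time: 23.42
tool_pos: [509.1, -166.4, 42.9]
tcp_rot: [3.139, 0.002, 1.28]
contact_force: [-1.6, -6.2, 4.0]
grip_width: 0.6
finger_force: 2.9
```

arm_command(
  gripper=[0, 0, 0, 0, 0],
  dp=[
    [0.4, 0, 0],
    [0.4, 0, 0],
    [0.4, 0, 0],
    [0.4, 0, 0],
    [0.4, 0, 0],
  ],
  twist=[0, 0, 0, 0, 0],
)

```text
time: 24.05
tool_pos: [523.4, -118.4, 42.9]
tcp_rot: [3.139, 0.002, 1.28]
contact_force: [-1.9, -5.9, 5.0]
grip_width: 0.5
finger_force: 3.1
```

arm_command(
  gripper=[0, 0, 0, 0, 0],
  dp=[
    [0.4, 0, 0],
    [0.4, 0, 0],
    [0.3, 0, 0],
    [0.2, 0, 0],
    [0.1, 0, 0],
  ],
  twist=[0, 0, 0, 0, 0],
)

```text
time: 24.68
tool_pos: [533.4, -84.9, 42.9]
tcp_rot: [3.139, 0.002, 1.28]
contact_force: [-2.1, -5.7, 4.2]
grip_width: 0.4
finger_force: 3.2
```

```bash
python3 t.py
python3 - <<'E'
from h import *
im=capture("top")[:,:,::-1].copy();cv2.imwrite('pics/top2.png',cv2.resize(im[145:245,235:405],None,fx=4,fy=4,interpolation=cv2.INTER_CUBIC))
E
```

```text
24.675 tool in rail [  1.18 -41.77] z 42.9 F rail [-0.41 -6.09] 4.19 M [-1.    0.17  0.04]
```

View pics/top2.png

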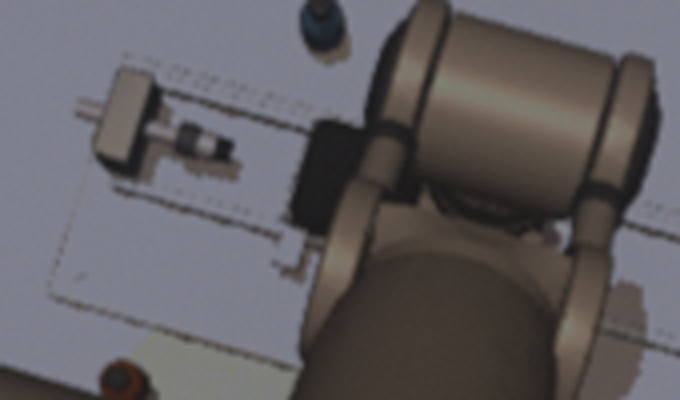

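Rest front edge at about (300,178) in the crop, buffer tip at about (232,150), sleeve still out. The gap is tens of mm.

Run:
```python
from h import *
C=cam("top");R=np.array([[.958,.286],[-.286,.958]]);O=np.array([544.2,-44.5])
t=lambda p,z:(ray(C,[(235+p[0]/4,145+p[1]/4)],z)[:,:2]-O)@R
print('front',t((304,178),77),'tip',t((233,150),45),'stop inner top',t((157,120),58))
```

```text
front [[-7.98856948 70.78232147]] tip [[  2.19777954 123.02267925]] stop inner top [[  4.94008477 174.0722421 ]]
```

arm_command(
  gripper=[0, 0, 0, 0, 0],
  dp=[
    [0.25, 0, 0],
    [0.3, 0, 0],
    [0.3, 0, 0],
    [0.25, 0, 0],
    [0.1, 0, 0],
  ],
  twist=[0, 0, 0, 0, 0],
)

```text
time: 25.35
tool_pos: [541.9, -56.0, 42.9]
tcp_rot: [3.14, 0.001, 1.28]
contact_force: [-2.3, -6.6, 5.2]
grip_width: 0.5
finger_force: 3.3
```

arm_command(
  gripper=[0, 0, 0, 0, 0],
  dp=[
    [0.1, 0, 0],
    [0.1, 0, 0],
    [0.1, 0, 0],
    [0.1, 0, 0],
    [0.08, 0, 0],
  ],
  twist=[0, 0, 0, 0, 0],
)

```text
time: 25.98
tool_pos: [545.3, -44.8, 42.9]
tcp_rot: [3.14, 0.001, 1.28]
contact_force: [-2.1, -6.8, 4.5]
grip_width: 0.4
finger_force: 3.3
```

```bash
python3 t.py
```

```text
25.975 tool in rail [1.11 0.02] z 42.9 F rail [-0.11 -7.12] 4.54 M [-1.04  0.18 -0.02]
```

arm_command(
  gripper=[0, 0, 0, 0, 0],
  dp=[
    [0.04, 0, 0],
    [0.04, 0, 0],
    [0.04, 0, 0],
    [0.04, 0, 0],
    [0, 0, 0],
  ],
  twist=[0, 0, 0, 0, 0],
)

```text
time: 26.6
tool_pos: [546.4, -40.9, 42.9]
tcp_rot: [3.14, 0.001, 1.28]
contact_force: [-1.7, -5.4, 5.3]
grip_width: 0.5
finger_force: 3.0
```

```bash
python3 t.py
```

```text
26.6 tool in rail [1.11 4.06] z 42.9 F rail [-0.13 -5.65] 5.34 M [-0.83  0.15  0.04]
```

arm_command(
  gripper=[0, 0, 0, 0, 0],
  dp=[
    [0.04, 0, 0],
    [0.04, 0, 0],
    [0.04, 0, 0],
    [0.04, 0, 0],
    [0.04, 0, 0],
  ],
  twist=[0, 0, 0, 0, 0],
)

```text
time: 27.22
tool_pos: [547.6, -37.0, 42.9]
tcp_rot: [3.14, 0.003, 1.28]
contact_force: [-3.2, -11.2, 5.5]
grip_width: 0.2
finger_force: 5.2
```

```bash
python3 t.py
```

```text
27.225 tool in rail [1.11 8.13] z 42.9 F rail [  0.11 -11.63] 5.47 M [-1.59  0.39  0.01]
```

arm_command(
  gripper=[0, 0, 0, 0, 0],
  dp=[
    [0.04, 0, 0],
    [0.04, 0, 0],
    [0.04, 0, 0],
    [0.04, 0, 0],
    [0, 0, 0],
  ],
  twist=[0, 0, 0, 0, 0],
)

```text
time: 27.85
tool_pos: [548.8, -33.1, 42.9]
tcp_rot: [3.14, 0.002, 1.28]
contact_force: [-3.2, -9.2, 5.7]
grip_width: 0.5
finger_force: 4.9
```

```bash
python3 t.py
```

```text
27.85 tool in rail [ 1.14 12.24] z 42.9 F rail [-0.46 -9.73] 5.7 M [-1.53  0.37  0.01]
```

arm_command(
  gripper=[0, 0, 0, 0, 0],
  dp=[
    [0.04, 0, 0],
    [0.04, 0, 0],
    [0.04, 0, 0],
    [0, 0, 0],
    [0, 0, 0],
  ],
  twist=[0, 0, 0, 0, 0],
)

```text
time: 28.48
tool_pos: [549.7, -30.2, 42.9]
tcp_rot: [3.14, 0.002, 1.28]
contact_force: [-2.6, -9.8, 5.3]
grip_width: 0.4
finger_force: 4.9
```

```bash
python3 t.py
```

```text
28.475 tool in rail [ 1.16 15.22] z 42.9 F rail [  0.27 -10.11] 5.27 M [-1.49  0.34 -0.02]
```

Steady at ~10 N means the sleeve is moving. Continuing in 2 mm steps.

arm_command(
  gripper=[0, 0, 0, 0, 0],
  dp=[
    [0.04, 0, 0],
    [0.04, 0, 0],
    [0, 0, 0],
    [0, 0, 0],
    [0, 0, 0],
  ],
  twist=[0, 0, 0, 0, 0],
)

```text
time: 29.1
tool_pos: [550.2, -28.4, 42.9]
tcp_rot: [3.14, 0.002, 1.28]
contact_force: [-2.6, -9.5, 5.4]
grip_width: 0.6
finger_force: 4.9
```

```bash
python3 t.py
```

```text
29.1 tool in rail [ 1.15 17.19] z 42.9 F rail [ 0.24 -9.82] 5.36 M [-1.56  0.34  0.02]
```

arm_command(
  gripper=[0, 0, 0, 0, 0],
  dp=[
    [0.04, 0, 0],
    [0.04, 0, 0],
    [0, 0, 0],
    [0, 0, 0],
    [0, 0, 0],
  ],
  twist=[0, 0, 0, 0, 0],
)

```text
time: 29.72
tool_pos: [550.7, -26.8, 42.9]
tcp_rot: [3.14, 0.003, 1.28]
contact_force: [-3.4, -11.0, 6.1]
grip_width: 0.4
finger_force: 5.8
```

```bash
python3 t.py
```

```text
29.725 tool in rail [ 1.15 18.86] z 42.9 F rail [ -0.14 -11.51] 6.06 M [-1.79  0.45 -0.01]
```

arm_command(
  gripper=[0, 0, 0, 0, 0],
  dp=[
    [0.04, 0, 0],
    [0, 0, 0],
    [0, 0, 0],
    [0, 0, 0],
    [0, 0, 0],
  ],
  twist=[0, 0, 0, 0, 0],
)

```text
time: 30.35
tool_pos: [550.9, -26.2, 42.9]
tcp_rot: [3.14, 0.003, 1.28]
contact_force: [-3.0, -13.2, 5.6]
grip_width: 0.3
finger_force: 6.7
```

```bash
python3 t.py
```

```text
30.35 tool in rail [ 1.13 19.48] z 42.9 F rail [  0.88 -13.56] 5.64 M [-2.04  0.56  0.02]
```

The sleeve is fully in: force rises ~2 N per mm. Backing off and lifting.

arm_command(
  gripper=[0, 0, 0, 0, 0],
  dp=[
    [-0.1, 0, 0],
    [-0.4, 0, 0],
    [-0.6, 0, 0],
    [-0.4, 0, 0],
    [0, 0, -0.5],
  ],
  twist=[0, 0, 0, 0, 0],
)

```text
time: 30.98
tool_pos: [539.2, -60.1, 54.1]
tcp_rot: [-3.139, 0.0, 1.279]
contact_force: [0.6, 0.9, 0.4]
grip_width: 0.5
finger_force: 0.0
```

arm_command(
  gripper=[0, 0, 0, 0, 0],
  dp=[
    [0, 0, -1],
    [0, 0, -1],
    [0, 0, -1],
    [-0.5, 0, -1],
    [-0.8, 0, -1],
  ],
  twist=[0, 0, 0, 0, 0],
)

```text
time: 31.6
tool_pos: [530.9, -90.1, 181.2]
tcp_rot: [3.141, -0.0, 1.281]
contact_force: [0.4, -0.5, -1.3]
grip_width: 0.2
finger_force: 0.0
```

arm_command(
  gripper=[0, 0, 0, 0, 0],
  dp=[
    [-1, 0, -0.5],
    [-1, 0, 0],
    [-0.8, 0, 0],
    [0, 0, 0],
    [0, 0, 0],
  ],
  twist=[0, 0, 0, 0, 0],
)

```text
time: 32.22
tool_pos: [510.8, -157.0, 191.9]
tcp_rot: [-3.141, -0.0, 1.28]
contact_force: [-0.0, -0.6, -0.1]
grip_width: 0.3
finger_force: 0.0
```

```bash
python3 t.py
python3 - <<'E'
from h import *
im=capture("wrist")[:,:,::-1].copy();cv2.imwrite('pics/w5.png',im)
E
```

```text
32.225 tool in rail [   0.14 -117.32] z 191.9 F rail [ 0.14 -0.61] -0.09 M [ 0.02 -0.08 -0.04]
```

View pics/w5.png

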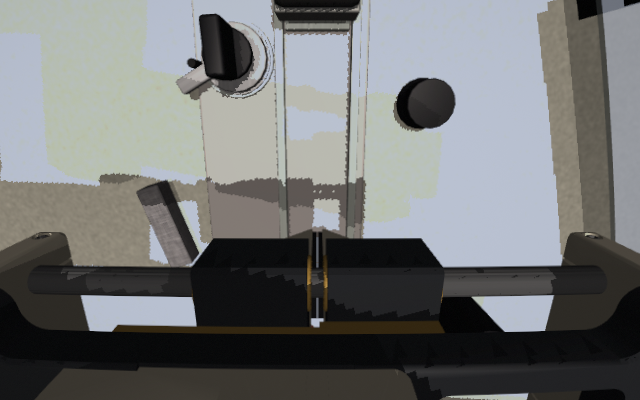

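The latch arm (190,82) lies against the end pin (193,63). The rest is at the far end (318,15), and nothing is touched. Handing in.

```bash
python3 -c "
from plant import *
print(close_job())"
```

```text
the job is handed in; nothing more can be done
None
```

The job is handed in at about 32 s of the 64 s allowed: the knob broke loose and was turned until its arm met the end pin (about 0.2 N m), then the rest was slid until the buffer was fully in (peak push about 14 N) and left there with the gripper clear.

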